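# Space two circuit-board layers with the matching bar

## Task

The next circuit board has to be stacked over the carrier without touching the parts on it. Set the loose blue spacer bar (the twin of the blue bar already standing on the carrier) upright along the red strip at the carrier's empty end, then lay the loose green board level on the two bars, centred over the carrier and lined up with it, either way round. Set both down rather than dropping them, and let go.

Things in the scene. Friction and masses are not known exactly. Their poses are not given: they have to be found in the camera images.
- carrier: Fixed aluminium plate, 230 (x) x 130 (y) x 12 mm, on the table to the robot's left or right. Origin: centre of its underside; z up. Parts in its middle (|x| < 56 mm) reach 40 mm above the table; |y| < 25 mm is free of them beyond |x| = 12 mm. A loose blue bar already stands across one end (at x = 85 or -85 mm, along y), top 48 mm above the table; the other end is empty.
- seat_mid (a point): Centre of the flat red strip (30 mm along x, 126 mm along y, no thickness to speak of) that marks the empty end of the carrier: on the plate's top face, 12 mm above the table, 85 mm from the carrier's centre along its x. Its y is parallel to the carrier's y.
- bar_mid (a point): Loose blue spacer bar, 20 mm wide (x), 120 mm long (y), 36 mm tall (z, up), about 110 g, the same as the bar on the carrier. The point is its centre, 18 mm above its underside. It stands on the table ahead of the robot, in a row with a black bar (18 mm tall) and a yellow bar (24 mm tall), both of the wrong height, in any order.
- board_mid (a point): Loose green board, 220 (x) x 120 (y) x 6 mm, about 350 g, flat on the table on the side away from the carrier. A firm black block, 34 x 34 mm and 44 mm tall, stands in its middle, square to it, to pick it up by; other parts, up to 26 mm tall, only at its four corners. The point is the block's centre, 28 mm above the board's underside; z up.
Not all that is in view belongs to the job. What is shaped like the part that bears bar_mid but pink or purple is not meant.

How it is judged (in metres and radians):
On the way:
1. the loose blue bar stands on the red strip and has been let go (horizontal distance between bar_mid and seat_mid below 0.018 m and angle between the y axis of bar_mid and the y axis of carrier, either way round below 0.21 rad and angle between bar_mid's own z axis and vertical below 0.1 rad and z of bar_mid in the frame of carrier between 0.024 and 0.036 m and linear speed of bar below 0.03 m/s and contact force between the fingers and bar below 0.1 N), for 0.2 s.
At the end, for the whole second after the job is handed in: Loose blue bar upright on the carrier, within 18 mm and 12 degrees of the red strip; board resting on both blue bars, level within 3.4 degrees, its block centre 71 to 81 mm above the table, within 20 mm of the carrier's centre and 12 degrees of it, clear of the carrier; both let go, at rest (all of step 1 and horizontal distance between board_mid and carrier below 0.02 m and angle between the x axis of board_mid and the x axis of carrier, either way round below 0.21 rad and angle between board_mid's own z axis and vertical below 0.06 rad and z of board_mid in the frame of carrier between 0.071 and 0.081 m and contact force between board and carrier below 0.1 N and contact force between board and bar above 0.2 N and linear speed of board below 0.02 m/s and angular speed of board below 0.1 rad/s and contact force between the fingers and board below 0.1 N); the robot touches nothing.
It fails at once if the loose blue bar is dropped (falls free from more than about 20 mm) (linear speed of bar above 0.63 m/s and contact force between the fingers and bar below 0.1 N).
It fails at once if the board is dropped (falls free from more than about 20 mm) (linear speed of board above 0.63 m/s and contact force between the fingers and board below 0.1 N).
It also fails if it takes over 56 s, if anything falls off the work surface, if the arm or the gripper's body presses on something with over 40 N, if the wrist force passes 120 N, or if a joint passes its speed limit or range.

## Robot

A 7-joint arm with a two-finger parallel gripper is mounted at the origin on the work surface. World frame = base frame: x ahead of the robot, y to its left, z up, the work surface at z = 0. Lengths are in mm, angles in rad, forces in N, time in s.
With the tool pointing down it reaches from about 400 to 875 mm from the base axis. Payload 4.4 kg.
Tool frame: the origin (TCP) lies midway between the tips of the shut fingers; the grasp point (between the pads) lies 19 mm behind it (ctrl.grip_point_offset is the distance from the TCP to the grasp point, in mm); z points along the fingers, x is the direction in which the jaws open and shut, and the axes are right-handed (so a half turn about z gives the same grasp; the last joint's range is limited). The gripper opens to 85 mm and grips with 20 to 120 N. Pads are 22 mm wide; open, the fingers measure 114 mm over their backs; the gripper's body (76 mm by 85 mm) begins 54 mm behind the grasp point. The pads swing forward as they close: fully open they stand 13 mm farther back than shut.
Start: joints at [-1.285, 0.628, 0.038, 1.517, -0.027, 0.996, -0.02], TCP at [223.959, 610.213, 231.313] pointing down, gripper open.
Joint ranges: [-3.06, 3.06], [-0.37, 2.12], [-1.25, 1.32], [0.18, 2.47], [-1.1, 4.24], [0.23, 1.98], [-2.94, 2.94]. Speed limits (rad/s): [2.57, 2.57, 3.14, 3.14, 3.14, 3.14, 3.14].

## Interface

Orientations are given as [roll, pitch, yaw] about the fixed x, y, z axes, in that order (R = Rz(yaw) Ry(pitch) Rx(roll)).
In Python, from cell import ctrl, viewer gives the robot as it stands.
- The arm moves only by the tool apply_moves, never from a script. Its argument "series" is a list that holds one entry, the list of rows, each a list of 6 numbers: the shift along the tool's x, y, z normalised to -1 to 1, where 1 is 50 mm, then the turn, a rotation vector about the tool's x, y, z normalised to -1 to 1, where 1 is 6 degrees. In form: [[[tx, ty, tz, rx, ry, rz], ...]]. A call has exactly 5 rows; each row shifts and turns the commanded pose from where the row before left it, along the tool's axes as they then stand; what a row does not reach is not made up. A row lasts 1/8 s, in which the tool goes at most 62.5 mm and 10.7 degrees, less where a joint would pass 70% of its speed; a pose out of reach is approached as far as the arm can. A call with a number of a shift or a turn outside -1 to 1 is refused whole. A call with a gripper value outside its range is refused whole. "claw" is the gripper command: -1 is shut, 1 is fully open, values between are in proportion, set as the call begins (left out, the last holds). The fingers move at their own pace and stop on an object; the grip force is fixed at half the most. Time passes only in rows, so rows that do not move let the fingers close, or fill a call up. It gives the time, the measured TCP pose, the force and the opening at its end, in the units of the state.
- ctrl.read_state(): the state, without advancing time (a new reading comes with each control period).
- viewer.get_image(name): name is "scene" or "side" or "wrist"; returns the picture (480x640x3 uint8, blue, green, red); there is no depth.
- viewer.camera_info(name): a dict with "K" (3x3 intrinsics, pixels), "distortion" ([k1, k2, p1, p2, k3] as OpenCV has them; the pictures are not rectified), "R" (3x3) and "t" (3): a world point X has camera coordinates R X + t. Camera axes: x right, y down, z forward; pixel columns grow to the right and rows downward; lengths in mm; the calibration is good to about 2 mm. A picture is of the moment at which its call begins: read the wrist's pose just before it. camera_info takes no time and is no camera call; for the wrist camera it gives the pose at the moment of the call.
- ctrl.finish_job(): hands the job in, once; it reports no verdict.
Trained networks look in the newest picture that a camera, given by its name, has taken for a name from the list of things; names that differ only in an ending like _2 or _b are one class to them, and where a whole thing is asked for, a point or a joint stands for the part that bears it (a point fixed in the world has none). Each returns a list of dicts, best first, with "score" (0 to 1); they miss things now and then, are a little off and sometimes report something else, mostly with a low value. They report only what shows in the picture. A call takes as long as a camera call. They do not tell look-alikes from the thing itself.
- viewer.find_in(camera, label): "location" ([column, row] as shares, 0 to 1, of the picture: columns of its width, rows of its height, amid what is visible of it).
The state is a dict: "clock": time; "qpos": joint angles; "qd": joint speeds; "tau": joint torques, N m; "eef_pos": TCP position; "tool_rot": TCP orientation; "force": force on the tool from outside, world axes, zero at the start; "torque": the same for the moment, N m; "width": finger opening in mm.
Only numpy, scipy, OpenCV 4.12 (cv2) and the standard library are available. Lean on these libraries where they do the work, as an engineer would, in place of code of your own. Each camera call takes 0.05 s, during which the arm holds its last target. There are 200 camera calls.

## Working session

There is one attempt and no reset: what is moved stays moved. The work goes in short steps, Python scripts to look and compute and a tool call to move; the robot and the scene stay as the last step left them, time stands still between calls to the robot, and variables do not carry over. Pictures are saved under pics/ and viewed, about 8 in all and at most 12, crops included, and the job is handed in when it is done.

Besides the shell and the picture viewer there is one more tool, called after "Emit:" by a JSON object that holds its "name" and its "arguments". apply_moves: Moves the arm, as the interface text tells. Scaled input: -1 to 1 covers 50 mm each way for a shift and 6 degrees each way for a turn. Its arguments: {"type":"object","properties":{"series":{"type":"array","items":{"type":"array","items":{"type":"array","items":{"type":"number"}}}},"claw":{"type":"number"}},"required":["series"]}

```bash
mkdir -p pics; ls; cat > h.py <<'E'
import numpy as np, cv2
from cell import ctrl, viewer
def ray(name,px,z,info=None):
    c=info or viewer.camera_info(name); K=np.array(c['K'],float);R=np.array(c['R']);t=np.array(c['t']).ravel()
    u=cv2.undistortPoints(np.array(px,float).reshape(-1,1,2),K,np.array(c['distortion'],float)).reshape(-1,2)
    d=np.c_[u,np.ones(len(u))]@R; o=-R.T@t
    return o+d*((np.broadcast_to(z,len(u))-o[2])/d[:,2])[:,None]
def proj(name,X,info=None):
    c=info or viewer.camera_info(name)
    return cv2.projectPoints(np.array(X,float).reshape(-1,3),cv2.Rodrigues(np.array(c['R'],float))[0],np.array(c['t'],float),np.array(c['K'],float),np.array(c['distortion'],float))[0].reshape(-1,2)
E
python3 - <<'E'
from h import *
a=viewer.get_image('scene');b=viewer.get_image('side')
cv2.imwrite('pics/scene0.png',a);cv2.imwrite('pics/side0.png',b)
for n in('scene','side'):
  c=viewer.camera_info(n);print(n,(-np.array(c['R']).T@np.array(c['t']).ravel()).round())
  for l in('carrier','bar_mid','board_mid','seat_mid'):
    print(n,l,[(round(d['score'],2),(np.array(d['location'])*[640,480]).round(1).tolist()) for d in viewer.find_in(n,l)])
s=ctrl.read_state();print(s['clock'],s['eef_pos'],s['tool_rot'],s['width'],s['force'])
E
```

```text
pics
scene [932.  93. 815.]
scene carrier [(0.94, [438.5, 292.8])]
scene bar_mid [(0.88, [261.6, 156.3]), (0.67, [364.3, 179.4])]
scene board_mid [(0.69, [180.8, 232.1])]
scene seat_mid [(0.91, [434.3, 242.6])]
side [ 244. -485.  519.]
side carrier [(0.83, [280.4, 178.7])]
side bar_mid [(0.94, [292.0, 273.5]), (0.87, [241.0, 352.5]), (0.63, [208.8, 248.8])]
side board_mid [(0.62, [405.4, 382.8])]
side seat_mid [(0.85, [252.2, 189.1])]
0.5 [223.94665647 610.17330704 231.27741619] [-3.14153827e+00  8.43050812e-05  1.21899892e+00] 85.40429393798945 [1.20672863 0.12358232 0.08678205]
```

View pics/scene0.png

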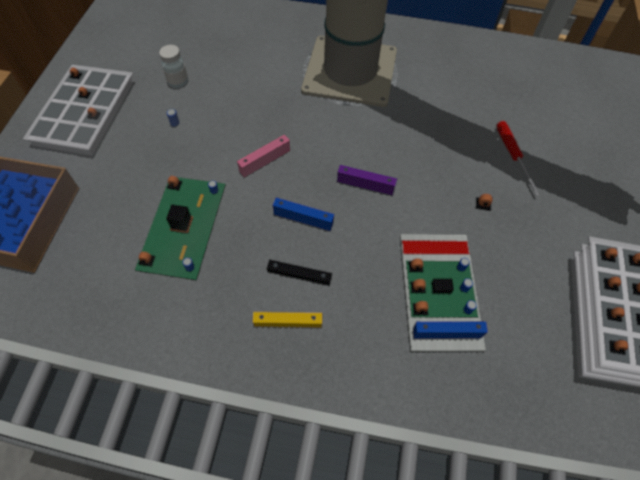

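View pics/side0.png

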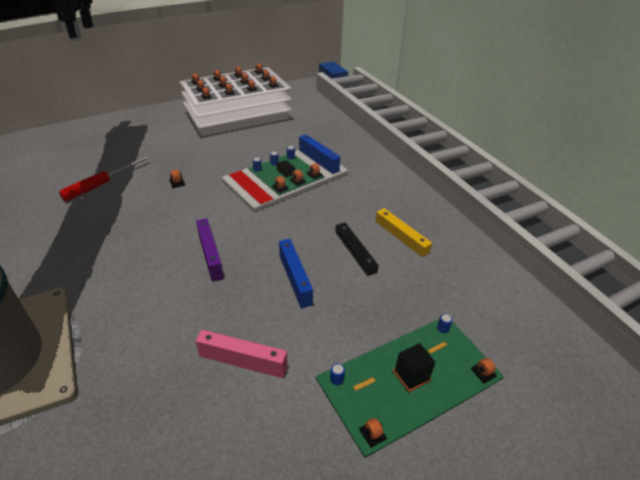

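Scene picture: the loose blue bar is at (303,214). Pink (264,155), purple (367,180), black (300,271) and yellow (287,320) are all the wrong colour. The blue bar at (450,329) already stands on the carrier, whose red strip is at (435,247). The board's block is at (179,217). Next I'll measure these and check the blue bar in an enlarged crop.

```bash
cat > m.py <<'E'
from h import *
def fit(name,img,lo,hi,near,z,info=None,show=None,minA=30):
    hsv=cv2.cvtColor(img,cv2.COLOR_BGR2HSV); m=cv2.inRange(hsv,np.array(lo),np.array(hi))
    n,l,s,c=cv2.connectedComponentsWithStats(m)
    k=min((i for i in range(1,n) if s[i,4]>minA),key=lambda i:np.hypot(*(c[i]-near)))
    cs=max(cv2.findContours((l==k).astype(np.uint8),0,1)[0],key=len).reshape(-1,2)
    P=ray(name,cs,z,info)[:,:2].astype(np.float32)
    (cx,cy),(w,h),a=cv2.minAreaRect(P)
    if w<h: w,h,a=h,w,a+90
    a=(a+90)%180-90
    return [round(float(v),1) for v in(cx,cy,w,h,a)]+[s[k].tolist()]
E
python3 - <<'E'
from m import *
a=cv2.imread('pics/scene0.png');b=cv2.imread('pics/side0.png')
hb=cv2.cvtColor(a,cv2.COLOR_BGR2HSV);hs=cv2.cvtColor(b,cv2.COLOR_BGR2HSV)
print('hsv scene top/side',hb[208,303],hb[218,305],hb[222,305],hb[327,450],hb[335,450],'red',hb[247,435],'green',hb[250,180]);print(hs[265,292],hs[185,250],hs[400,350])
B=([105,150,60],[125,255,255]);R=([0,180,80],[5,255,255]);G=([50,90,40],[85,255,255])
for n,i,p in(('scene',a,[(303,214),(450,329),(435,247),(180,230)]),('side',b,[(295,272),(320,152),(250,187),(410,380)])):
  for c,q,z,nm in zip((B,B,R,G),p,(36,48,12,6),('bar','cbar','red','board')): print(n,nm,fit(n,i,*c,q,z))
print('block net z~28', ray('scene',[180.8,232.1],28),ray('side',[405.4,382.8],28))
print('block top',ray('scene',[179,210],50),ray('side',[414,355],50))
cv2.imwrite('pics/crop.png',np.hstack([cv2.resize(a[130:350,130:350],(400,400),interpolation=2),cv2.resize(b[180:400,200:420],(400,400),interpolation=2)]))
E
```

```text
hsv scene top/side [109 219 133] [108 222  61] [109 218  62] [109 217 133] [110 219  63] red [  2 232 135] green [66 86 89]
[111 212 147] [  1 223 160] [ 72 138  94]
scene bar [449.4, -22.5, 120.9, 36.6, 82.9, [273, 198, 61, 32, 955]]
scene cbar [629.8, 269.3, 121.8, 26.1, -78.9, [415, 322, 72, 16, 1079]]
scene red [455.7, 237.8, 122.0, 23.9, -78.4, [403, 241, 65, 12, 707]]
scene board [504.1, -252.2, 218.6, 118.2, 2.7, [136, 178, 89, 102, 4405]]
side bar [436.7, -35.5, 145.6, 25.9, 82.7, [280, 239, 32, 68, 1036]]
side cbar [614.8, 250.3, 155.5, 48.6, -79.1, [300, 135, 40, 37, 717]]
side red [460.1, 240.8, 122.4, 25.5, -78.6, [231, 171, 41, 32, 446]]
side board [505.2, -252.3, 219.7, 120.0, 2.4, [316, 320, 187, 137, 10512]]
block net z~28 [[ 531.81699699 -238.95266688   28.        ]] [[ 483.27451821 -266.05484608   28.        ]]
block top [[ 497.77518302 -249.15045759   50.        ]] [[ 504.36708763 -247.64691116   50.        ]]
```

View pics/crop.png

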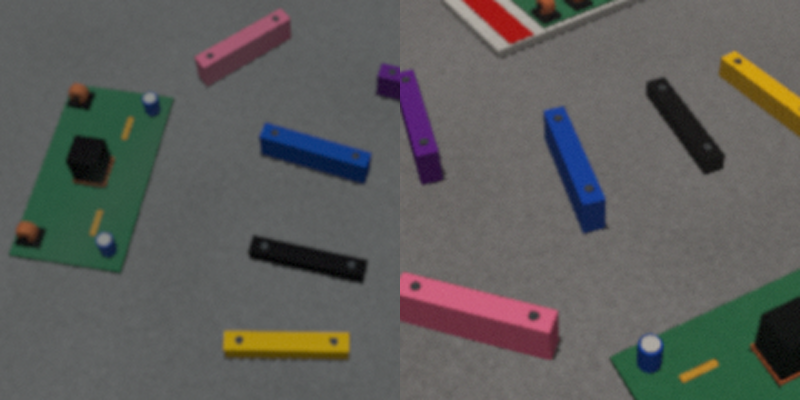

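The crop confirms it: the blue bar stands between purple and black, clearly blue and the tallest of its row. Refit using top faces only.

```bash
python3 - <<'E'
from m import *
a=cv2.imread('pics/scene0.png');b=cv2.imread('pics/side0.png')
T=([105,150,92],[125,255,255]);R=([0,150,70],[8,255,255])
for n,i,p in(('scene',a,[(303,208),(450,329),(435,247)]),('side',b,[(292,262),(320,152),(250,187)])):
  for c,q,z,nm in zip((T,T,R),p,(36,48,12),('bar','cbar','red')): print(n,nm,fit(n,i,*c,q,z))
print(cv2.cvtColor(b,cv2.COLOR_BGR2HSV)[[265,295,145,162],[292,305,325,318]])
R=np.array(viewer.camera_info('wrist')['R']);t=np.array(viewer.camera_info('wrist')['t']).ravel();print('wcam',-R.T@t,R)
E
```

```text
scene bar [440.6, -22.6, 118.5, 19.0, 82.7, [273, 198, 61, 24, 499]]
scene cbar [625.3, 270.0, 118.5, 17.5, -78.9, [416, 322, 71, 11, 739]]
scene red [456.7, 238.2, 122.8, 26.0, -78.4, [403, 241, 65, 13, 782]]
side bar [441.3, -23.2, 120.3, 19.7, 83.0, [280, 239, 32, 54, 671]]
side cbar [625.5, 270.4, 120.0, 19.9, -79.1, [300, 135, 40, 25, 260]]
side red [460.2, 241.3, 124.5, 27.8, -78.8, [230, 171, 42, 33, 494]]
[[111 212 147]
 [112 192  73]
 [124  17 104]
 [112 150  73]]
wcam [160.56234096 633.23301886 375.02024984] [[ 3.44755169e-01  9.38692516e-01 -4.83382899e-04]
 [ 9.03971217e-01 -3.31864170e-01  2.69633476e-01]
 [ 2.52942508e-01 -9.33944987e-02 -9.62962904e-01]]
```

```bash
cat > plan.py <<'E'
import sys; from h import *
from scipy.spatial.transform import Rotation as Ro
# plan.py x y z yawdeg nrows [nocorr]: constant body-frame row repeated n times
x,y,z,yaw=map(float,sys.argv[1:5]);n=int(sys.argv[5])
s=ctrl.read_state();R0=Ro.from_euler('xyz',s['tool_rot']);R1=Ro.from_euler('xyz',[np.pi,0,np.radians(yaw)])
w=(R0.inv()*R1).as_rotvec()/n
d=R0.inv().apply(np.array([x,y,z])-s['eef_pos'])
A=sum(Ro.from_rotvec(k*w).as_matrix() for k in range(n))
print('clock',round(s['clock'],2),'row',(np.linalg.solve(A,d)/50).round(3),(np.degrees(w)/6).round(3),'q',np.round(s['qpos'],2))
E
python3 plan.py 441 -23 150 -7.2 15
```

```text
clock 0.5 row [-0.249  0.93   0.108] [0.    0.    0.856] q [-1.28  0.63  0.04  1.52 -0.03  1.   -0.02]
```

Emit:
{"name": "apply_moves", "arguments": {"series": [[[-0.25,0.93,0.11,0,0,0.856],[-0.25,0.93,0.11,0,0,0.856],[-0.25,0.93,0.11,0,0,0.856],[-0.25,0.93,0.11,0,0,0.856],[-0.25,0.93,0.11,0,0,0.856]]], "claw": 1}}

```text
clock: 1.12
eef_pos: [392.7, 438.8, 203.8]
tool_rot: [3.141, -0.001, 0.768]
force: [0.1, -0.2, 0.5]
width: 85.7
```

Emit:
{"name": "apply_moves", "arguments": {"series": [[[-0.25,0.93,0.11,0,0,0.856],[-0.25,0.93,0.11,0,0,0.856],[-0.25,0.93,0.11,0,0,0.856],[-0.25,0.93,0.11,0,0,0.856],[-0.25,0.93,0.11,0,0,0.856]]]}}

```text
clock: 1.75
eef_pos: [469.3, 212.6, 176.4]
tool_rot: [-3.142, -0.001, 0.32]
force: [1.0, -0.6, 0.1]
width: 85.7
```

Emit:
{"name": "apply_moves", "arguments": {"series": [[[-0.25,0.93,0.11,0,0,0.856],[-0.25,0.93,0.11,0,0,0.856],[-0.25,0.93,0.11,0,0,0.856],[-0.25,0.93,0.11,0,0,0.856],[-0.25,0.93,0.11,0,0,0.856]]]}}

```text
clock: 2.38
eef_pos: [440.5, -24.8, 148.9]
tool_rot: [3.142, -0.002, -0.128]
force: [0.4, -0.2, 0.5]
width: 85.6
```

```bash
cat > wl.py <<'E'
import sys; from m import *
s=ctrl.read_state();c=viewer.camera_info('wrist');i=viewer.get_image('wrist');cv2.imwrite(sys.argv[1],i)
print(s['eef_pos'].round(1) if hasattr(s['eef_pos'],'round') else s['eef_pos'],np.degrees(s['tool_rot'][2]),s['width'],s['force'])
for nm,X,lo,hi in(('bar',[441,-23,36],[105,150,92],[125,255,255]),('cbar',[625,270,48],[105,150,92],[125,255,255]),('red',[458.5,240,12],[0,150,60],[8,255,255]),('board',[505,-252,6],[50,70,40],[85,255,255])):
  p=proj('wrist',X,c)[0]
  if 0<p[0]<640 and 0<p[1]<480:
    try: print(nm,p.round(),fit('wrist',i,lo,hi,p,X[2],c))
    except Exception as e: print(nm,p,e)
E
python3 wl.py pics/w1.png; python3 plan.py 441 -23 10 -7.2 5
```

```text
[440.5 -24.8 148.9] -7.358709667328994 85.6286121287097 [ 0.38610896 -0.17779401  0.46960565]
bar [319. 234.] [440.4, -22.7, 118.8, 19.3, 83.1, [305, 156, 26, 148, 3517]]
board [406. 426.] [471.2, -210.8, 136.4, 40.5, 1.5, [303, 373, 134, 37, 1715]]
clock 2.42 row [ 0.011 -0.037  0.554] [ 0.008  0.002 -0.027] q [-0.23  0.5   0.34  2.18 -0.31  0.52  0.2 ]
```

View pics/w1.png

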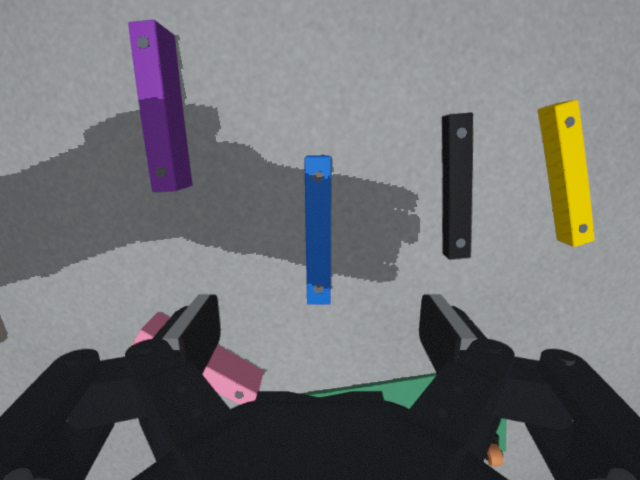

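The wrist view shows the blue bar centred at (318,230), agreeing to 1 mm, with free space on both sides for the fingers. Descend and grip.

Emit:
{"name": "apply_moves", "arguments": {"series": [[[0,-0.04,0.7,0,0,0],[0,0,0.7,0,0,0],[0,0,0.7,0,0,0],[0,0,0.45,0,0,0],[0,0,0.22,0,0,0]]]}}

```text
clock: 3.05
eef_pos: [439.1, -19.7, 17.3]
tool_rot: [-3.138, 0.005, -0.126]
force: [0.9, 0.8, 1.1]
width: 85.2
```

Emit:
{"name": "apply_moves", "arguments": {"series": [[[0,0,0,0,0,0],[0,0,0,0,0,0],[0,0,0,0,0,0],[0,0,0,0,0,0],[0,0,0,0,0,0]]], "claw": -1}}

```text
clock: 3.68
eef_pos: [439.4, -19.8, 18.8]
tool_rot: [-3.138, 0.004, -0.126]
force: [0.3, 0.1, 6.0]
width: 18.6
```

Emit:
{"name": "apply_moves", "arguments": {"series": [[[0,0,0,0,0,0],[0,0,0,0,0,0],[0,0,-0.2,0,0,0],[0,0,-0.6,0,0,0],[0,0,-0.8,0,0,0]]]}}

```text
clock: 4.3
eef_pos: [438.4, -20.2, 99.1]
tool_rot: [-3.138, 0.007, -0.127]
force: [0.7, 1.0, -1.1]
width: 18.4
```

```bash
python3 plan.py 458.5 240 100 11 10
```

```text
clock 4.3 row [ 0.049 -0.522 -0.001] [-0.004  0.006 -0.304] q [-0.37  0.64  0.52  2.21 -0.72  0.47  0.61]
```

```bash
python3 plan.py 458 243 95 11 10
```

```text
clock 4.3 row [ 0.048 -0.528  0.009] [-0.004  0.006 -0.304] q [-0.37  0.64  0.52  2.21 -0.72  0.47  0.61]
```

Emit:
{"name": "apply_moves", "arguments": {"series": [[[0.05,-0.53,0.01,-0.004,0.006,-0.3],[0.05,-0.53,0.01,-0.004,0.006,-0.3],[0.05,-0.53,0.01,-0.004,0.006,-0.3],[0.05,-0.53,0.01,-0.004,0.006,-0.3],[0.05,-0.53,0.01,-0.004,0.006,-0.3]]]}}

```text
clock: 4.92
eef_pos: [459.9, 112.0, 96.5]
tool_rot: [-3.14, 0.002, 0.032]
force: [0.6, -0.3, -1.0]
width: 18.5
```

Emit:
{"name": "apply_moves", "arguments": {"series": [[[0.05,-0.53,0.01,-0.004,0.006,-0.3],[0.05,-0.53,0.01,-0.004,0.006,-0.3],[0.05,-0.53,0.01,-0.004,0.006,-0.3],[0.05,-0.53,0.01,-0.004,0.006,-0.3],[0.05,-0.53,0.01,-0.004,0.006,-0.3]]]}}

```text
clock: 5.55
eef_pos: [459.7, 244.9, 94.1]
tool_rot: [3.141, -0.002, 0.189]
force: [0.6, -0.3, -1.3]
width: 18.9
```

```bash
python3 wl.py pics/w2.png; python3 plan.py 458 243 31 10.8 5
```

```text
[459.7 244.9  94.1] 10.833925814403315 18.90130599452543 [ 0.60332844 -0.34141098 -1.29193917]
cbar [585. 273.] [613.3, 269.5, 121.0, 43.0, -78.8, [526, 172, 94, 183, 10835]]
red [315. 254.] [445.4, 297.3, 29.9, 8.2, 22.5, [291, 165, 45, 15, 275]]
clock 5.6 row [-0.009  0.026  0.251] [-0.006 -0.003  0.013] q [-0.9   0.72  0.54  2.   -0.66  0.59  0.29]
```

View pics/w2.png

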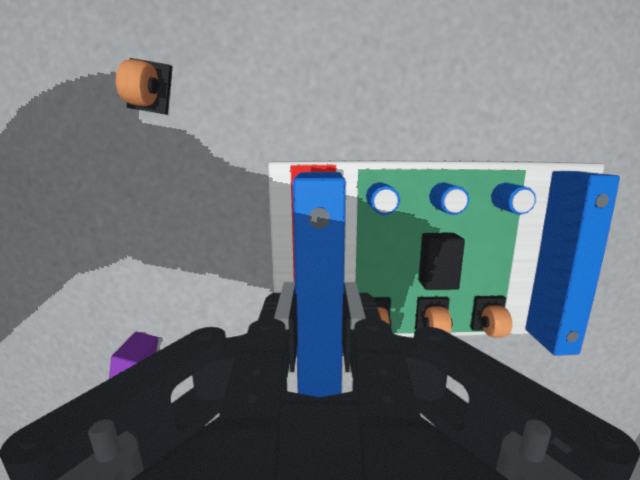

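The bar is held parallel over the strip; the red strip shows at (315,170) under its far end. Lower gently.

Emit:
{"name": "apply_moves", "arguments": {"series": [[[-0.02,0.02,0.35,0,0,0],[-0.02,0.02,0.4,0,0,0],[0,0,0.3,0,0,0],[0,0,0.1,0,0,0],[0,0,0.04,0,0,0]]]}}

```text
clock: 6.22
eef_pos: [458.8, 241.6, 34.1]
tool_rot: [3.141, -0.002, 0.188]
force: [-0.1, -0.7, -0.2]
width: 18.2
```

Emit:
{"name": "apply_moves", "arguments": {"series": [[[0,0,0.02,0,0,0],[0,0,0.02,0,0,0],[0,0,0.02,0,0,0],[0,0,0,0,0,0],[0,0,0,0,0,0]]]}}

```text
clock: 6.85
eef_pos: [458.6, 241.9, 31.1]
tool_rot: [3.141, -0.002, 0.188]
force: [0.4, -0.2, -0.1]
width: 18.8
```

Emit:
{"name": "apply_moves", "arguments": {"series": [[[0,0,0.01,0,0,0],[0,0,0.01,0,0,0],[0,0,0,0,0,0],[0,0,0,0,0,0],[0,0,0,0,0,0]]]}}

```text
clock: 7.48
eef_pos: [458.7, 241.8, 30.9]
tool_rot: [-3.141, -0.002, 0.188]
force: [-2.0, -1.5, 7.9]
width: 18.5
```

Emit:
{"name": "apply_moves", "arguments": {"series": [[[0,0,0,0,0,0],[0,0,0,0,0,0],[0,0,0,0,0,0],[0,0,0,0,0,0],[0,0,0,0,0,0]]], "claw": 0.2}}

```text
clock: 8.1
eef_pos: [458.6, 241.7, 30.0]
tool_rot: [3.141, -0.002, 0.188]
force: [-0.4, 0.4, 0.1]
width: 51.3
```

Emit:
{"name": "apply_moves", "arguments": {"series": [[[0,0,-0.3,0,0,0],[0,0,-0.6,0,0,0],[0,0,-0.9,0,0,0],[0,0,-0.9,0,0,0],[0,0,-0.3,0,0,0]]]}}

```text
clock: 8.72
eef_pos: [459.6, 242.1, 183.3]
tool_rot: [-3.14, -0.006, 0.188]
force: [0.5, -0.3, -0.3]
width: 51.0
```

```bash
python3 - <<'E'
from m import *
T=([105,150,92],[125,255,255])
c=viewer.camera_info('wrist')
for n in('wrist','side'):
  i=viewer.get_image(n);cv2.imwrite(f'pics/{n}3.png',i)
  for X in([458,240,48],[625,270,48]):
    p=proj(n,X,c if n=='wrist' else None)[0]
    print(n,p,fit(n,i,*T,p,48,c if n=='wrist' else None))
E
python3 plan.py 504.7 -252.3 130 2.5 15
```

```text
wrist [315.3214664  231.64619174] [460.0, 239.0, 118.3, 19.0, -79.3, [306, 162, 24, 136, 2852]]
wrist [509.98109294 233.42099869] [616.7, 269.7, 119.4, 35.8, -78.9, [476, 162, 55, 134, 4951]]
side [247.46814108 170.96376128] [451.7, 286.2, 21.9, 18.7, -82.6, [232, 157, 12, 7, 50]]
side [318.34468906 146.59862812] [625.2, 270.2, 120.4, 20.7, -79.1, [300, 135, 40, 25, 265]]
clock 8.82 row [-0.019  0.663  0.068] [-0.001 -0.003  0.092] q [-0.99  0.6   0.68  1.95 -0.54  0.77  0.19]
```

Emit:
{"name": "apply_moves", "arguments": {"series": [[[-0.02,0.66,0.05,0,0,0.09],[-0.02,0.66,0.05,0,0,0.09],[-0.02,0.66,0.05,0,0,0.09],[-0.02,0.66,0.05,0,0,0.09],[-0.02,0.66,0.05,0,0,0.09]]], "claw": 0.7}}

```text
clock: 9.45
eef_pos: [480.2, 77.2, 166.1]
tool_rot: [3.141, 0.001, 0.141]
force: [0.8, 0.0, -0.6]
width: 72.8
```

Emit:
{"name": "apply_moves", "arguments": {"series": [[[-0.02,0.66,0.05,0,0,0.09],[-0.02,0.66,0.05,0,0,0.09],[-0.02,0.66,0.05,0,0,0.09],[-0.02,0.66,0.05,0,0,0.09],[-0.02,0.66,0.05,0,0,0.09]]]}}

```text
clock: 10.07
eef_pos: [495.2, -86.7, 153.5]
tool_rot: [-3.141, 0.001, 0.093]
force: [0.7, 0.0, -1.2]
width: 72.5
```

Emit:
{"name": "apply_moves", "arguments": {"series": [[[-0.02,0.66,0.05,0,0,0.09],[-0.02,0.66,0.05,0,0,0.09],[-0.02,0.66,0.05,0,0,0.09],[-0.02,0.66,0.05,0,0,0.09],[-0.02,0.66,0.05,0,0,0.09]]]}}

```text
clock: 10.7
eef_pos: [502.7, -251.3, 140.8]
tool_rot: [-3.14, 0.001, 0.046]
force: [0.0, 0.9, 0.3]
width: 72.2
```

```bash
python3 wl.py pics/w4.png; python3 - <<'E'
from m import *
i=cv2.imread('pics/w4.png');c=viewer.camera_info('wrist')
print('block top expected',proj('wrist',[[504.7+a,-252.3+b,50] for a,b in((-17,-17),(17,-17),(17,17),(-17,17))],c).round())
E
python3 plan.py 504.7 -252.3 14 2.5 5
```

```text
[ 502.7 -251.3  140.8] 2.6484847331554087 72.22535324488642 [0.01775506 0.93450889 0.30434569]
board [321. 231.] [504.3, -252.4, 219.7, 119.8, 2.5, [186, 159, 270, 138, 29065]]
block top expected [[298. 258.]
 [344. 260.]
 [347. 214.]
 [299. 212.]]
clock 10.75 row [ 0.011 -0.022  0.509] [ 0.009  0.    -0.005] q [ 0.05  0.7   0.59  1.86 -0.55  0.75  0.99]
```

View pics/w4.png

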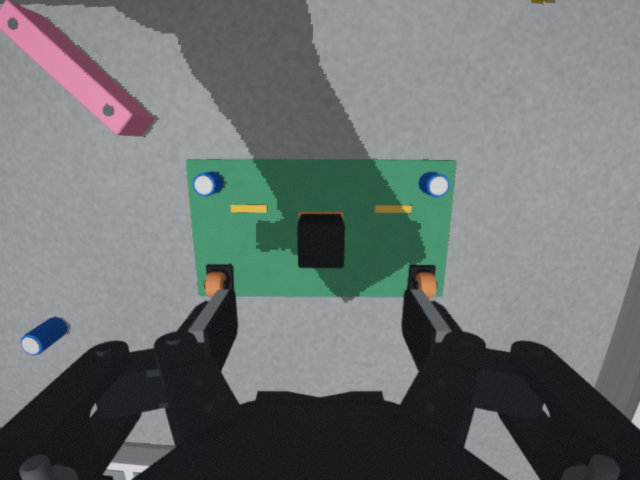

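The block's top spans columns 298–344 and rows 213–260, as predicted from (504.7, -252.3). Descend and grip.

Emit:
{"name": "apply_moves", "arguments": {"series": [[[0.03,0.02,0.6,0,0,0],[0.01,0.01,0.7,0,0,0],[0,0,0.7,0,0,0],[0,0,0.4,0,0,0],[0,0,0.1,0,0,0]]]}}

```text
clock: 11.38
eef_pos: [504.1, -251.3, 15.1]
tool_rot: [-3.139, 0.003, 0.046]
force: [0.4, -0.6, 1.0]
width: 72.5
```

Emit:
{"name": "apply_moves", "arguments": {"series": [[[0,0,0,0,0,0],[0,0,0,0,0,0],[0,0,0,0,0,0],[0,0,0,0,0,0],[0,0,0,0,0,0]]]}}

```text
clock: 12.0
eef_pos: [506.2, -252.3, 17.9]
tool_rot: [3.141, -0.002, 0.047]
force: [-0.9, 0.1, -1.1]
width: 72.9
```

Emit:
{"name": "apply_moves", "arguments": {"series": [[[0,0,0,0,0,0],[0,0,0,0,0,0],[0,0,0,0,0,0],[0,0,0,0,0,0],[0,0,0,0,0,0]]], "claw": -1}}

```text
clock: 12.62
eef_pos: [505.5, -252.5, 17.7]
tool_rot: [-3.141, -0.001, 0.046]
force: [-3.3, -0.3, 5.2]
width: 33.3
```

Emit:
{"name": "apply_moves", "arguments": {"series": [[[0,0,0,0,0,0],[0,0,0,0,0,0],[0,0,-0.05,0,0,0],[0,0,-0.1,0,0,0],[0,0,-0.2,0,0,0]]]}}

```text
clock: 13.25
eef_pos: [505.8, -252.0, 35.0]
tool_rot: [-3.141, -0.001, 0.047]
force: [0.1, 0.7, -4.5]
width: 33.1
```

Emit:
{"name": "apply_moves", "arguments": {"series": [[[0,0,-0.4,0,0,0],[0,0,-0.5,0,0,0],[0,0,-0.5,0,0,0],[0,0,-0.3,0,0,0],[0,0,-0.1,0,0,0]]]}}

```text
clock: 13.88
eef_pos: [506.3, -252.4, 126.0]
tool_rot: [3.141, -0.003, 0.047]
force: [-0.1, -0.8, -4.4]
width: 33.3
```

```bash
python3 plan.py 542 255 125 10.8 20;python3 plan.py 542 255 125 10.8 25; python3 -c "
from h import *
print(ctrl.read_state()['force'],ctrl.read_state()['torque'])"
```

```text
clock 13.88 row [ 0.093 -0.5    0.001] [ 0.    -0.001 -0.068] q [ 0.06  0.72  0.57  1.87 -0.57  0.72  1.  ]
clock 13.88 row [ 0.075 -0.4    0.001] [ 0.    -0.001 -0.054] q [ 0.06  0.72  0.57  1.87 -0.57  0.72  1.  ]
[-0.06618857 -0.77786072 -4.4407809 ] [ 0.01196535 -0.00642028  0.04356   ]
```

Emit:
{"name": "apply_moves", "arguments": {"series": [[[0.04,-0.25,0,0,0,-0.03],[0.07,-0.4,0,0,0,-0.06],[0.09,-0.5,0,0,0,-0.07],[0.09,-0.5,0,0,0,-0.07],[0.09,-0.5,0,0,0,-0.07]]]}}

```text
clock: 14.5
eef_pos: [517.9, -141.6, 124.0]
tool_rot: [-3.14, 0.0, 0.079]
force: [-0.1, 1.1, -3.1]
width: 33.7
```

Emit:
{"name": "apply_moves", "arguments": {"series": [[[0.09,-0.5,0,0,0,-0.07],[0.09,-0.5,0,0,0,-0.07],[0.09,-0.5,0,0,0,-0.07],[0.09,-0.5,0,0,0,-0.07],[0.09,-0.5,0,0,0,-0.07]]]}}

```text
clock: 15.12
eef_pos: [528.3, -15.3, 124.1]
tool_rot: [-3.141, 0.001, 0.116]
force: [-0.1, 0.1, -4.4]
width: 33.2
```

Emit:
{"name": "apply_moves", "arguments": {"series": [[[0.09,-0.5,0,0,0,-0.07],[0.09,-0.5,0,0,0,-0.07],[0.09,-0.5,0,0,0,-0.07],[0.09,-0.5,0,0,0,-0.07],[0.09,-0.5,0,0,0,-0.07]]]}}

```text
clock: 15.75
eef_pos: [534.2, 111.3, 124.0]
tool_rot: [-3.141, 0.001, 0.153]
force: [-0.6, 0.1, -3.6]
width: 33.3
```

Emit:
{"name": "apply_moves", "arguments": {"series": [[[0.09,-0.5,0,0,0,-0.07],[0.09,-0.5,0,0,0,-0.07],[0.09,-0.5,0,0,0,-0.07],[0.06,-0.4,0,0,0,-0.06],[0.04,-0.25,0,0,0,-0.03]]]}}

```text
clock: 16.38
eef_pos: [535.3, 220.1, 124.4]
tool_rot: [3.142, -0.0, 0.184]
force: [0.4, -0.7, -3.6]
width: 33.2
```

```bash
python3 plan.py 542 255 66 10.8 5; python3 - <<'E'
from m import *
s=ctrl.read_state()
i=viewer.get_image('scene');cv2.imwrite('pics/scene5.png',i);z=s['eef_pos'][2]-17.7
print(s['eef_pos'],z,'board',fit('scene',i,[50,70,35],[85,255,255],proj('scene',[s['eef_pos'][0],s['eef_pos'][1]-40,z])[0],z+6,minA=300))
w=viewer.get_image('wrist');cv2.imwrite('pics/both5.png',np.hstack([cv2.resize(i[200:400,320:540],(400,364)),cv2.resize(w,(400,364))]))
E
```

```text
clock 16.38 row [ 0.052 -0.132  0.234] [ 0.    -0.    -0.008] q [-0.82  0.75  0.62  1.83 -0.61  0.76  0.32]
[535.26552291 220.06486076 124.41640871] 106.71640870521844 board [535.6, 219.1, 220.9, 120.2, 10.6, [395, 201, 85, 121, 5605]]
```

View pics/both5.png

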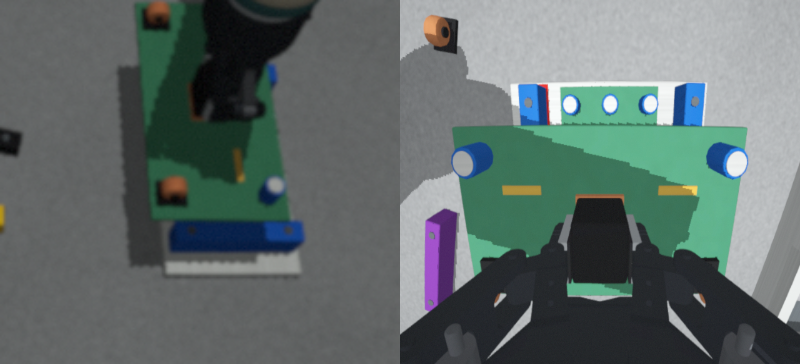

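The board is level in the grip and aligned with the carrier; both blue bars show beyond its edge. It needs about 36 mm more in y, then a gentle lowering.

Emit:
{"name": "apply_moves", "arguments": {"series": [[[0.1,-0.28,0,0,0,-0.02],[0.1,-0.28,0,0,0,-0.02],[0.06,-0.12,0.1,0,0,0],[0,0,0.3,0,0,0],[0,0,0.3,0,0,0]]]}}

```text
clock: 17.1
eef_pos: [542.4, 253.6, 88.8]
tool_rot: [3.141, -0.001, 0.186]
force: [0.1, -0.1, -3.5]
width: 32.9
```

Emit:
{"name": "apply_moves", "arguments": {"series": [[[0,0,0.2,0,0,0],[0,0,0.06,0,0,0],[0,0,0,0,0,0],[0,0,0,0,0,0],[0,0,0,0,0,0]]]}}

```text
clock: 17.73
eef_pos: [543.1, 254.4, 77.6]
tool_rot: [-3.142, -0.002, 0.187]
force: [0.0, -0.5, -4.2]
width: 33.4
```

```bash
python3 plan.py 542 256 66 10.8 5; python3 - <<'E'
from m import *
s=ctrl.read_state()
i=viewer.get_image('scene');z=s['eef_pos'][2]-17.7
print(s['eef_pos'],np.degrees(s['tool_rot']),z,'board',fit('scene',i,[50,70,35],[85,255,255],proj('scene',[s['eef_pos'][0],s['eef_pos'][1]-40,z])[0],z+6,minA=300))
E
```

```text
clock 17.73 row [-0.003 -0.007  0.047] [-0.    -0.005 -0.003] q [-0.83  0.84  0.57  1.8  -0.67  0.71  0.31]
[543.1345905  254.44370348  77.64996842] [-1.79998391e+02 -1.40868181e-01  1.07169916e+01] 59.94996842307681 board [544.2, 249.2, 220.8, 128.4, 10.7, [407, 222, 85, 118, 5417]]
```

Emit:
{"name": "apply_moves", "arguments": {"series": [[[0,-0.02,0.06,0,0,0],[0,0,0.06,0,0,0],[0,0,0.05,0,0,0],[0,0,0.02,0,0,0],[0,0,0.02,0,0,0]]]}}

```text
clock: 18.4
eef_pos: [542.7, 255.2, 66.6]
tool_rot: [3.141, -0.002, 0.187]
force: [-0.1, 0.7, -4.1]
width: 33.2
```

Emit:
{"name": "apply_moves", "arguments": {"series": [[[0,0,0.015,0,0,0],[0,0,0.015,0,0,0],[0,0,0,0,0,0],[0,0,0,0,0,0],[0,0,0,0,0,0]]]}}

```text
clock: 19.02
eef_pos: [542.7, 255.3, 65.7]
tool_rot: [-3.141, -0.002, 0.187]
force: [-2.2, -1.2, 5.6]
width: 33.3
```

Contact: the force went from -4 to +5.6 N. Release and rise.

Emit:
{"name": "apply_moves", "arguments": {"series": [[[0,0,0,0,0,0],[0,0,0,0,0,0],[0,0,0,0,0,0],[0,0,0,0,0,0],[0,0,0,0,0,0]]], "claw": 0.5}}

```text
clock: 19.65
eef_pos: [542.7, 255.3, 65.1]
tool_rot: [3.141, -0.002, 0.187]
force: [0.8, 0.3, -0.2]
width: 64.2
```

Emit:
{"name": "apply_moves", "arguments": {"series": [[[0,0,-0.2,0,0,0],[0,0,-0.5,0,0,0],[0,0,-0.8,0,0,0],[0,0,-0.9,0,0,0],[0,0,-0.4,0,0,0]]]}}

```text
clock: 20.27
eef_pos: [543.8, 255.3, 208.6]
tool_rot: [-3.141, -0.006, 0.187]
force: [1.2, 0.4, -0.5]
width: 64.0
```

```bash
python3 - <<'E'
from m import *
for n in('wrist','scene','side'):
  c=viewer.camera_info(n); i=viewer.get_image(n);cv2.imwrite(f'pics/{n}6.png',i)
  print(n,fit(n,i,[50,70,35],[85,255,255],proj(n,[542,235,54],c)[0],54,c,minA=200))
a=cv2.imread('pics/wrist6.png');b=cv2.imread('pics/side6.png')
cv2.imwrite('pics/both6.png',np.hstack([cv2.resize(a,(400,364)),cv2.resize(b[90:240,200:365],(400,364))]))
E
```

```text
wrist [543.1, 255.3, 220.0, 120.3, 10.8, [190, 156, 254, 131, 25969]]
scene [543.9, 251.1, 220.0, 126.7, 10.6, [407, 226, 83, 116, 6359]]
side [548.4, 232.8, 221.5, 167.0, 10.9, [224, 131, 123, 60, 2684]]
```

View pics/both6.png

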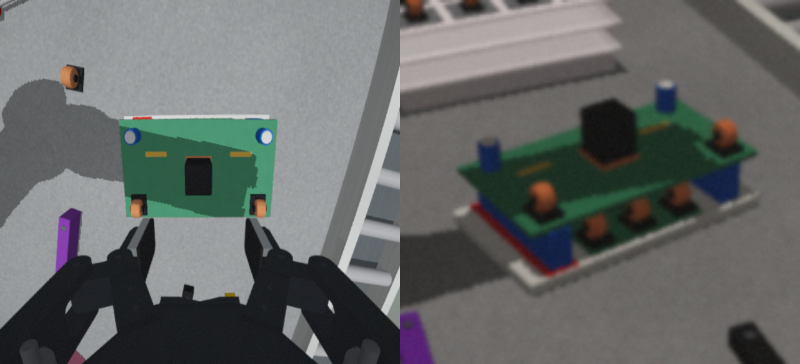

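The board lies level on both bars, centred at (543,255) with yaw 10.8°, and the gripper is clear. Handing in.

```bash
python3 -c "
from cell import ctrl
print(ctrl.finish_job(),ctrl.read_state()['clock'])"
```

```text
the job is handed in; nothing more can be done
the job is handed in; nothing more can be done
```

I stood the loose blue bar on the red strip and laid the green board level on the two blue bars, then let go of both and handed the job in. The clock read 20.3 s after the last move, against the 56 s limit; the hand-in reported no verdict.

| Check | Measured | Target | Limit |
|---|---|---|---|
| Bar centre on the strip (wrist camera, after release) | (460, 239) mm | strip at about (458.5, 240) mm | 18 mm |
| Bar angle to the carrier | under 1° off | 0° | 12° |
| Board centre (wrist camera, after release) | (543.1, 255.3) mm | carrier centre at about (542, 255) mm | 20 mm |
| Board angle | 10.8° | about 10.8° | 12° |

- **Set down:** the board touched down at 5.6 N. The tool height put its underside at about 48 mm, the height of the bar tops. The last side view shows it level on both bars and clear of the carrier's parts, and the gripper was about 140 mm above it.
- **Checks that disagreed:** the final board fits from the scene and side cameras came out 4 mm and 23 mm off in y. In those views the carrier's own green area merges with the board, so their outlines were too wide (127 and 167 mm instead of 120 mm), and I relied on the wrist fit. The side camera's check of the placed bar also failed, finding only a 22 mm fragment of it.

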